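# Press home a curved row of vial stoppers with the fingertips

## Robot

A 6-joint arm with a two-finger parallel gripper is mounted at the origin on a cart in front of the work surface, level with it; the furniture and walls round the work are solid. World frame = base frame: x ahead of the robot, y to its left, z up, the work surface at z = 0. Lengths are in m, angles in rad, forces in N, time in s.
With the tool pointing down it reaches from about 0.3 to 0.875 m from the base axis. Payload 6.4 kg.
Tool frame: the origin (TCP) lies midway between the tips of the shut fingers; the grasp point (between the pads) lies 19 mm behind it (grasp_offset is the distance from the TCP to the grasp point, in m); z points along the fingers, y is the line along which they close (so a half turn about z gives the same grasp; the last joint's range is limited). The gripper opens to 85 mm and grips with 20 to 120 N. Pads are 22 mm wide; open, the fingers measure 114 mm over their backs; the gripper's body (76 mm by 85 mm) begins 54 mm behind the grasp point. The pads swing forward as they close: fully open they stand 13 mm farther back than shut.
Start: joints at [1.077, 0.181, 1.607, -0, 1.354, -0.206], TCP at [0.163, 0.551, 0.231] pointing down, gripper open.
Joint ranges: [-2.99, 2.99], [-0.89, 2.07], [0.3, 2.58], [-1.14, 4.28], [0, 2.63], [-3.12, 3.12]. Speed limits (rad/s): [2.57, 2.57, 3.01, 3.14, 3.14, 3.14].

## Interface

Orientations are given as a unit quaternion [w, x, y, z].
In Python, from bench import * gives the robot as it stands. The module is installed in compiled form; this text tells all that it offers.
- The arm moves only by the tool servo_tool, never from a script. Its argument "commands" is text: rows parted by semicolons, each of 7 numbers parted by spaces: the turn, a rotation vector about the tool's x, y, z in rad, then the shift along the tool's x, y, z in mm, then the opening, from 0 (shut) to 1 (fully open). In form: wx wy wz dx dy dz claw; .... A call has 1 to 5 rows; each row shifts and turns the commanded pose from where the row before left it, along the tool's axes as they then stand; what a row does not reach is not made up. A row lasts 1/8 s, in which the tool goes at most 62.5 mm and 10.7 degrees, less where a joint would pass 70% of its speed; a pose out of reach is approached as far as the arm can. A call with a gripper value outside its range is refused whole. The fingers move at their own pace and stop on an object; the grip force is fixed at half the most. Time passes only in rows, so rows that do not move let the fingers close. It gives the time, the measured TCP pose, the force, the opening and the grip force at its end, in the units of the state.
- get_obs(): the state, without advancing time (a new reading comes with each control period).
- camera(name): name is "scene" or "top"; returns the picture (400x640x3 uint8, blue, green, red); there is no depth.
- calibration(name): a dict with "fx", "fy", "cx", "cy" (pixels), "R" (3x3) and "t" (3): a world point X has camera coordinates R X + t. Camera axes: x right, y down, z forward; pixel columns grow to the right and rows downward; lengths in m; the calibration is good to about 2 mm. A picture is of the moment at which its call begins. calibration takes no time and is no camera call.
- hand_in(): hands the job in; it is judged then, once.
The state is a dict: "time_s": time; "q": joint angles; "dq": joint speeds; "joint_efforts": joint torques, N m; "eef_pos": TCP position; "eef_rot": TCP orientation; "wrist_force": force on the tool from outside, world axes, zero at the start; "torque": the same for the moment, N m; "opening": opening from 0.0 (shut) to 1.0 (fully open); "grasp_force": force on a finger pad.
Only numpy, scipy, OpenCV 4.12 (cv2) and the standard library are available. Lean on these libraries where they do the work, as an engineer would, in place of code of your own. Each camera call takes 0.05 s, during which the arm holds its last target. There are 200 camera calls.

## Task

Close the six vials in the curved aluminium block: beginning at the end with the holed tab, trace the row with the fingertips and press the dark stoppers down one after another, in order, until each is fully home. Press gently, only touching and pushing: pick nothing up, and leave the block and the things around it standing where they are.

Things in the scene. Friction and masses are not known exactly. Their poses are not given: they have to be found in the camera images.
- vial_block: loose aluminium block, 0.64 to 0.96 kg, 180 x 36 x 28 mm high, six vial wells in a curved row; on a dark mat 2.2 mm thick, turned any way round. A holed tab (36 x 22 mm, top 16 mm up) sticks out past stopper 1. Origin: middle of the underside; z up, +y to the tab end; the row is an arc of 130 mm radius about a point 119 mm from the origin along -x (hollow side -x).
- stopper_1_top (a point): middle of the top of stopper 1, next to the tab. A stopper is a dark low cone: rim 24 mm across and 0.6 mm thick, top 4 mm across, 6 mm high, flank 28 degrees, slick plastic (friction 0.2 to 0.3), so that a level fingertip can ride over it; 30 mm from stopper to stopper. Raised, its top is 10 mm above the block's top face; fully home, 6 mm above it (36.2 mm above the table)
- stopper_1 (a joint): how far stopper 1 is pressed in, m: 0 raised, 0.004 fully home against a hard stop; it starts at 0 to 0.001, resists with about 2 N all the way and stays where it is left
- stopper_2_top (a point): middle of the top of stopper 2, the same as stopper 1
- stopper_2 (a joint): how far stopper 2 is pressed in, m: 0 raised, 0.004 fully home against a hard stop; it starts at 0 to 0.001, resists with about 2 N all the way and stays where it is left
- stopper_3_top (a point): middle of the top of stopper 3, the same as stopper 1
- stopper_3 (a joint): how far stopper 3 is pressed in, m: 0 raised, 0.004 fully home against a hard stop; it starts at 0 to 0.001, resists with about 2 N all the way and stays where it is left
- stopper_4_top (a point): middle of the top of stopper 4, the same as stopper 1
- stopper_4 (a joint): how far stopper 4 is pressed in, m: 0 raised, 0.004 fully home against a hard stop; it starts at 0 to 0.001, resists with about 2 N all the way and stays where it is left
- stopper_5_top (a point): middle of the top of stopper 5, the same as stopper 1
- stopper_5 (a joint): how far stopper 5 is pressed in, m: 0 raised, 0.004 fully home against a hard stop; it starts at 0 to 0.001, resists with about 2 N all the way and stays where it is left
- stopper_6_top (a point): middle of the top of stopper 6, the same as stopper 1
- stopper_6 (a joint): how far stopper 6 is pressed in, m: 0 raised, 0.004 fully home against a hard stop; it starts at 0 to 0.001, resists with about 2 N all the way and stays where it is left
- objective_40: white and black microscope objective, 26 mm across, 48 mm tall, standing on the mat in the hollow of the curve, on the stopper 1 side; loose, a bystander; origin at the centre of its underside, z up
- objective_63: the same kind of objective, 26 mm across, 48 mm tall, beside the other one on the stopper 6 side; loose, a bystander; origin at the centre of its underside, z up
- filter_cube: black filter cube 41 x 36 x 41 mm, on the table beside the outer side of the curve; loose, a bystander; origin at the centre of its underside, z up
- dish_d: small clear petri dish, 36 mm across, 14 mm high, on the table beside the outer side of the curve; loose, a bystander; origin at the centre of its underside, z up
- sample_tin: flat round metal tin, 50 mm across, 14 mm high, on the table beside the mat, on the hollow side; loose, a bystander; origin at the centre of its underside, z up
Things that resemble listed ones, but are neither listed nor needed, are in the scene too. There is more than one size of the vial_block; the job needs the largest.

How it is judged:
By the outcome, as a careful person would: the job done as asked, in the order asked, and still so for the second after the job is handed in, with the robot touching nothing.
It also fails if it takes over 48 s, if anything falls off the work surface, if the arm or the gripper's body presses on something with over 40 N, if the wrist force passes 120 N, or if a joint passes its speed limit or range.

## Working session

There is one attempt and no reset: what is moved stays moved. The work goes in short steps, Python scripts to look and compute and a tool call to move; the robot and the scene stay as the last step left them, time stands still between calls to the robot, and variables do not carry over. Pictures are saved under pics/ and viewed, at most 10 in all, crops included, and the job is handed in when it is done.

Besides the shell and the picture viewer there is one more tool, called as name(argument=value, ...) on one line, values as JSON. servo_tool: Moves the arm, as the interface text tells. Its arguments: {"type":"object","properties":{"commands":{"type":"string"}},"required":["commands"]}

```bash
mkdir -p pics
python3 - <<'E'
from bench import *
import cv2
for n in("top","scene"):
    cv2.imwrite(f"pics/{n}0.png",camera(n)); c=calibration(n); print(n,c)
o=get_obs();print(o)
E
```

```text
top {'fx': 497.82000870929585, 'fy': 497.82000870929585, 'cx': 318.9175969446461, 'cy': 194.0390320509032, 'R': array([[ 0.0087109 , -0.99956072, -0.02832823],
       [-0.99010775, -0.00465425, -0.14023189],
       [ 0.14003844,  0.02926954, -0.98971336]]), 't': array([-0.00157073,  0.54412743,  0.93686828])}
scene {'fx': 495.97080060050854, 'fy': 495.97080060050854, 'cx': 325.53617857195525, 'cy': 202.4057766692903, 'R': array([[ 0.81007345, -0.58631325, -0.00421637],
       [-0.35294785, -0.4818791 , -0.80201019],
       [ 0.46819742,  0.65117532, -0.59729547]]), 't': array([-0.47382161,  0.22797246,  0.81661172])}
{'time_s': 0.1, 'q': array([ 1.07669860e+00,  1.81511895e-01,  1.60789255e+00, -2.28693086e-05,
        1.35380009e+00, -2.06315242e-01]), 'dq': array([ 0.00056617, -0.00076961, -0.0025937 ,  0.00057323, -0.00022261,
       -0.00063246]), 'joint_efforts': array([ 3.60496897e-04, -4.45874691e+01, -3.52235162e+01, -4.19341486e-04,
        4.26045022e-03,  1.20770837e-04]), 'eef_pos': array([0.16295972, 0.55090989, 0.23045633]), 'eef_rot': array([-2.66024818e-04,  1.43392725e-01,  9.89665538e-01, -7.60852196e-04]), 'wrist_force': array([-0.16761129, -0.31943929, -0.10979804]), 'torque': array([ 0.01914544, -0.0400452 ,  0.0203207 ]), 'grasp_force': 0.0, 'opening': 1.0016184992858295}
```

View pics/top0.png

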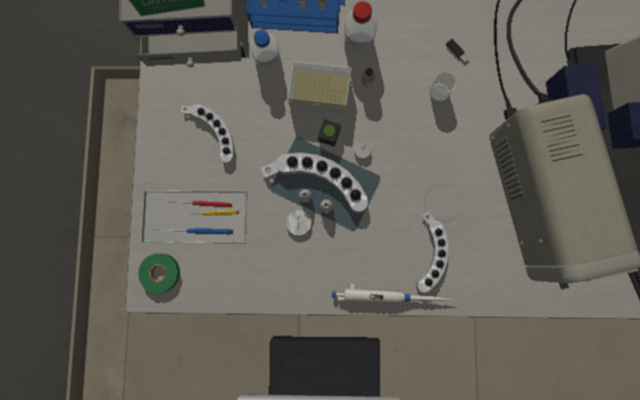

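View pics/scene0.png

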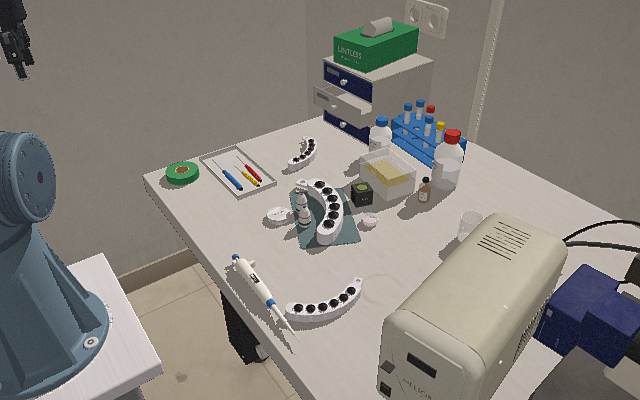

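Three candidates are in the top view: (210,133), (317,180) and (435,255). The middle one is the longest, lies on the dark mat and has the objectives in its hollow, so it fits. I'll confirm in a crop.

Run:
```python
import cv2
a=cv2.imread("pics/top0.png")[138:228,252:384]
cv2.imwrite("pics/c1.png",cv2.resize(a,None,fx=6,fy=6,interpolation=cv2.INTER_CUBIC))
a=cv2.imread("pics/scene0.png")[165:255,260:390]
cv2.imwrite("pics/c2.png",cv2.resize(a,None,fx=6,fy=6,interpolation=cv2.INTER_CUBIC))
```

```text
(no output)
```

View pics/c1.png

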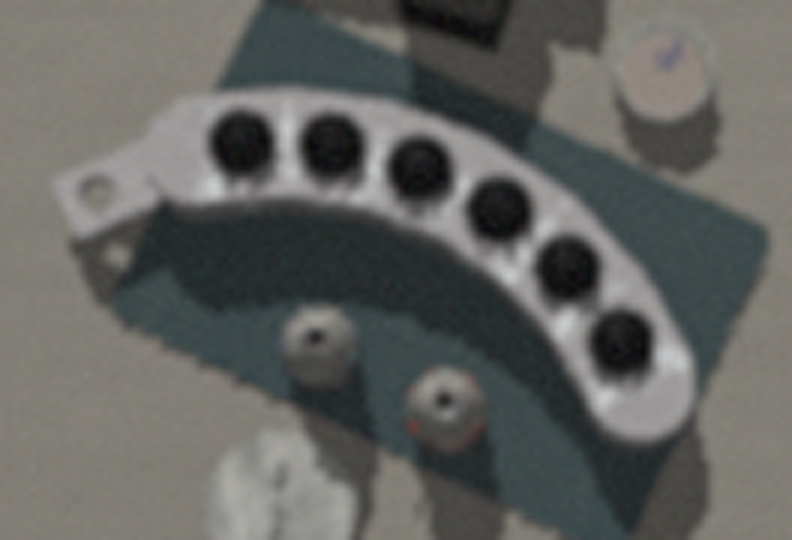

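View pics/c2.png

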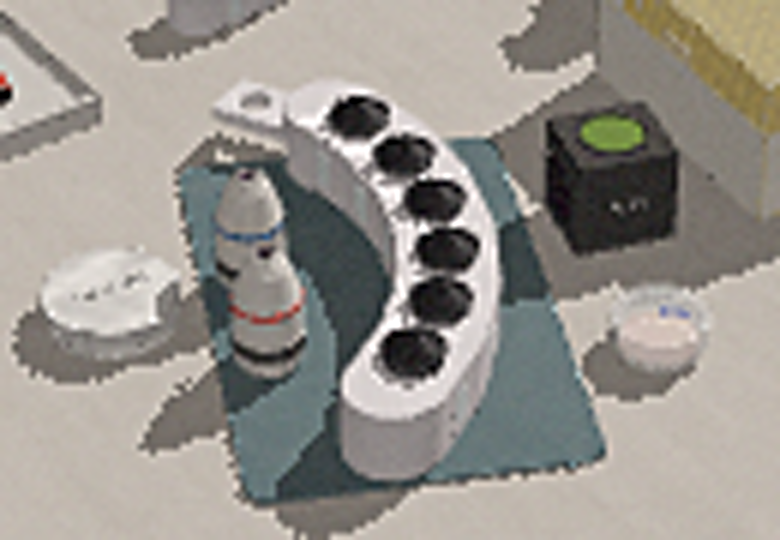

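The crop confirms it: holed tab at crop (97,192), then stoppers 1–6 at (242,143), (332,147), (420,168), (499,209), (567,267), (621,342). It stands on the mat, with the objectives in the hollow and the cube and dish outside. Next I'll fit the block model in both views.

```bash
cat > h.py <<'E'
import numpy as np
th=np.radians(13.25)*np.array([2.5,1.5,.5,-.5,-1.5,-2.5])
M=np.c_[-.119+.13*np.cos(th),.13*np.sin(th)]
def place(p):
    c,s=np.cos(p[2]),np.sin(p[2]); return M@np.array([[c,s],[-s,c]])+p[:2]
def back(px,c,z):
    d=np.c_[(px[:,0]-c["cx"])/c["fx"],(px[:,1]-c["cy"])/c["fy"],np.ones(len(px))]@c["R"]
    o=-c["R"].T@c["t"]; return (o+d*((z-o[2])/d[:,2])[:,None])[:,:2]
E
python3 - <<'E'
from bench import *
from h import *
import cv2
from scipy.optimize import least_squares
P={"top":([[242,143],[332,147],[420,168],[499,209],[567,267],[621,342]],(252,138),.0345),
"scene":([[360,116],[404,155],[434,199],[447,250],[442,300],[413,353]],(260,165),.0355)}
W={}
for n,(p,o,z) in P.items():
    g=cv2.cvtColor(cv2.imread(f"pics/{n}0.png"),cv2.COLOR_BGR2GRAY)
    q=(np.array(p)+.5)/6-.5+o; r=[]
    for u,v in q:
        x0,y0=int(round(u)),int(round(v)); s=g[y0-7:y0+8,x0-7:x0+8].astype(float)
        yy,xx=np.mgrid[y0-7:y0+8,x0-7:x0+8]
        w=np.clip(80-s,0,50)*(np.hypot(xx-u,yy-v)<7.2)
        r.append([(w*xx).sum()/w.sum(),(w*yy).sum()/w.sum()])
    r=np.array(r); print(n,np.round(r-q,1).tolist())
    for k,px in(("hand",q),("auto",r)):
        w=back(px,calibration(n),z)
        f=least_squares(lambda a:(place(a)-w).ravel(),[.55,0,1.2])
        print(k,f.x.round(4),"res mm",(1e3*(place(f.x)-w)).round(1).tolist()); W[n+k]=f.x
p=(W["tophand"]+W["scenehand"]+W["topauto"]+W["sceneauto"])/4
print(p,place(p).round(4).tolist())
c=calibration("top")
tool=get_obs()
for nm,u,v,z in(("o40",319,340,.05),("o63",446,395,.05),("cube",455,10,.041),("tin",282,490,.014),("dish",664,70,.014)):
    print(nm,back(np.array([[(u+.5)/6-.5+252,(v+.5)/6-.5+138]]),c,z).round(3))
E
```

```text
top [[0.0, 0.3], [0.0, 0.0], [-0.0, 0.4], [0.1, 0.3], [0.2, 0.6], [0.1, 0.3]]
hand [ 0.5858 -0.0109 -0.4821] res mm [[-0.1, 0.3], [0.6, 0.2], [0.1, 0.3], [-0.1, -0.1], [-0.5, -0.4], [0.0, -0.3]]
auto [ 0.5852 -0.011  -0.4848] res mm [[-0.0, 0.2], [0.1, 0.1], [0.3, 0.1], [-0.1, -0.1], [-0.1, -0.1], [-0.1, -0.2]]
scene [[-0.2, 0.7], [-0.1, 0.9], [-0.5, 0.5], [-0.6, 0.3], [-0.7, -0.5], [-0.2, -0.6]]
hand [ 0.5835 -0.0127 -0.4881] res mm [[-0.4, -0.1], [0.4, 0.2], [0.2, -0.2], [0.6, 0.5], [-0.7, -0.2], [-0.0, -0.2]]
auto [ 0.5823 -0.013  -0.4863] res mm [[0.4, 1.7], [1.4, 2.6], [0.9, 0.4], [1.0, 0.3], [-1.8, -2.7], [-2.0, -2.3]]
[ 0.58421893 -0.01188182 -0.48534719] [[0.6084, 0.0557], [0.6077, 0.0257], [0.6002, -0.0033], [0.5862, -0.0299], [0.5665, -0.0525], [0.5421, -0.07]]
o40 [[0.542 0.029]]
o63 [[ 0.524 -0.012]]
cube [[ 0.654 -0.014]]
tin [[0.497 0.043]]
dish [[ 0.64  -0.084]]
```

Both views agree to about 2 mm, with residuals under 0.7 mm: stopper 1 is at about (0.608, 0.056), and stopper 6 at (0.542, -0.070). Now moving over stopper 1 with the fingers shut.

servo_tool(commands="0 0 0 -47 -29 0 0; 0 0 0 -47 -29 0 0; 0 0 0 -47 -29 0 0; 0 0 0 -47 -29 0 0")

```text
time_s: 0.6
eef_pos: [0.3112, 0.3853, 0.231]
eef_rot: [-0.0, 0.143, 0.99, -0.0]
wrist_force: [1.6, -0.1, -0.4]
opening: 0.142
grasp_force: 0.0
```

servo_tool(commands="0 0 0 -47 -29 0 0; 0 0 0 -47 -29 0 0; 0 0 0 -47 -29 0 0; 0 0 0 -47 -29 0 0")

```text
time_s: 1.1
eef_pos: [0.4587, 0.2206, 0.2311]
eef_rot: [-0.0, 0.143, 0.99, 0.0]
wrist_force: [0.4, 0.7, 0.3]
opening: 0.001
grasp_force: 0.0
```

servo_tool(commands="0 0 0 -47 -29 0 0; 0 0 0 -47 -29 0 0; 0 0 0 -47 -29 0 0; 0 0 0.17 0 0 0 0; 0 0 0.17 0 0 0 0")

```text
time_s: 1.72
eef_pos: [0.5684, 0.0978, 0.2304]
eef_rot: [-0.001, 0.312, 0.95, -0.0]
wrist_force: [0.3, 0.3, -0.7]
opening: 0.001
grasp_force: 0.0
```

servo_tool(commands="0 0 0.17 0 0 0 0; 0 0 0.17 0 0 0 0; 0 0 0.17 0 0 0 0; 0 0 0.17 0 0 0 0; 0 0 0.17 0 0 0 0")

```text
time_s: 2.35
eef_pos: [0.5681, 0.0987, 0.2307]
eef_rot: [-0.0, 0.676, 0.737, -0.0]
wrist_force: [0.9, -0.1, 0.5]
opening: -0.001
grasp_force: 0.0
```

```bash
cat >> h.py <<'E'
from scipy.spatial.transform import Rotation as Ro
P=np.array([.5845,-.0117,-.485]); T=place(P)
def go(i,z=None):
    from bench import get_obs
    o=get_obs(); w,x,y,zz=o["eef_rot"]; R=Ro.from_quat([x,y,zz,w]).as_matrix()
    p=o["eef_pos"]; d=np.r_[T[i-1],p[2] if z is None else z]-p
    a=np.pi/2+P[2]+th[i-1]; ang=np.arctan2(R[1,0],R[0,0])
    wz=(ang-a+np.pi/2)%np.pi-np.pi/2
    print("t",o["time_s"],"pos",(p*1e3).round(1),"F",o["wrist_force"].round(1),"q",o["q"].round(2),"op",round(o["opening"],2))
    tz=R[:,2]; tilt=R.T@np.cross(tz,[0,0,-1])
    print("shift first: tool mm",(R.T@d*1e3).round(1),"then wz",wz.round(3),"tilt",tilt.round(4))
E
python3 -c "
from h import *
go(1)"
```

```text
t 2.35 pos [568.1  98.7 230.7] F [ 0.9 -0.1  0.5] q [-0.03  0.19  1.6   0.    1.35 -0.12] op -0.0
shift first: tool mm [-46.2  36.7  -0. ] then wz -0.006 tilt [-0.001  -0.0001  0.    ]
```

servo_tool(commands="0 0 0 -46 37 0 0; 0 0 0 0 0 55 0; 0 0 0 0 0 55 0; 0 0 0 0 0 55 0; 0 0 0 0 0 16 0")

```text
time_s: 2.98
eef_pos: [0.606, 0.0567, 0.0459]
eef_rot: [-0.003, 0.674, 0.739, -0.002]
wrist_force: [0.2, -0.1, 0.6]
opening: 0.0
grasp_force: 0.0
```

Run:
```python
from h import *
from bench import *
import cv2
a=camera("scene")[150:240,260:380]
b=camera("top")[138:228,252:372]
cv2.imwrite("pics/d1.png",cv2.resize(np.vstack([a,b]),None,fx=4,fy=3.3,interpolation=cv2.INTER_CUBIC)[:600])
go(1,.0362)
```

```text
t 3.075 pos [608.2  56.5  48.7] F [-0.2  0.3  1. ] q [-0.1   0.48  1.63 -0.    1.04 -0.19] op -0.0
shift first: tool mm [-0.7  0.5 12.5] then wz -0.0 tilt [-0.0038 -0.0007  0.    ]
```

View pics/d1.png

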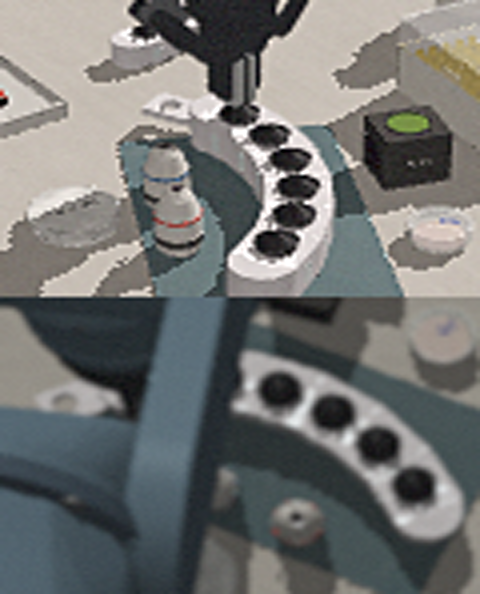

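The fingertips stand centred over stopper 1 (about (240,105) in the picture) and clear of the objectives and cube. Pressing in small steps.

servo_tool(commands="0 0 0 -0.6 0.4 4 0; 0 0 0 0 0 4 0; 0 0 0 0 0 1.5 0; 0 0 0 0 0 0 0; 0 0 0 0 0 0 0")

```text
time_s: 3.7
eef_pos: [0.6101, 0.0558, 0.0411]
eef_rot: [0.0, 0.673, 0.739, 0.0]
wrist_force: [-0.5, -0.6, -0.1]
opening: -0.001
grasp_force: 0.0
```

servo_tool(commands="0 0 0 0 0 1.5 0; 0 0 0 0 0 0 0; 0 0 0 0 0 0 0")

```text
time_s: 4.08
eef_pos: [0.6101, 0.0558, 0.0394]
eef_rot: [0.0, 0.673, 0.739, 0.0]
wrist_force: [0.5, -0.0, 1.9]
opening: 0.0
grasp_force: 0.5
```

servo_tool(commands="0 0 0 0 0 1 0; 0 0 0 0 0 0 0; 0 0 0 0 0 0 0")

```text
time_s: 4.45
eef_pos: [0.61, 0.0559, 0.0383]
eef_rot: [0.0, 0.673, 0.739, 0.0]
wrist_force: [-0.2, 0.0, 1.2]
opening: 0.003
grasp_force: 0.8
```

servo_tool(commands="0 0 0 0 0 1.2 0; 0 0 0 0 0 0 0; 0 0 0 0 0 0 0")

```text
time_s: 4.82
eef_pos: [0.6099, 0.0558, 0.037]
eef_rot: [-0.0, 0.673, 0.739, -0.0]
wrist_force: [0.2, 0.8, 0.3]
opening: -0.001
grasp_force: 0.6
```

servo_tool(commands="0 0 0 0 0 0.8 0; 0 0 0 0 0 0 0; 0 0 0 0 0 0 0")

```text
time_s: 5.2
eef_pos: [0.6099, 0.0558, 0.0362]
eef_rot: [-0.0, 0.673, 0.739, -0.0]
wrist_force: [-0.2, 0.8, 1.5]
opening: 0.005
grasp_force: 0.7
```

servo_tool(commands="0 0 0 0 0 0.4 0; 0 0 0 0 0 0 0; 0 0 0 0 0 0 0")

```text
time_s: 5.58
eef_pos: [0.6101, 0.0558, 0.0361]
eef_rot: [0.0, 0.673, 0.739, 0.0]
wrist_force: [-1.0, 0.5, 4.0]
opening: 0.002
grasp_force: 2.0
```

servo_tool(commands="0 0 0 0 0 0.6 0; 0 0 0 0 0 0 0; 0 0 0 0 0 0 0")

```text
time_s: 5.95
eef_pos: [0.6104, 0.0557, 0.036]
eef_rot: [0.0, 0.673, 0.739, 0.0]
wrist_force: [-0.7, 1.0, 6.8]
opening: 0.002
grasp_force: 3.5
```

Stopper 1 is home: z stalls at 36.0–36.1 mm and the force climbs. Lifting and moving to stopper 2.

servo_tool(commands="0 0 0 0 0 -5 0; 0 0 0 0 0 -4 0; 0 0 0 0 0 0 0")

```text
time_s: 6.32
eef_pos: [0.61, 0.0558, 0.0444]
eef_rot: [0.0, 0.673, 0.739, 0.0]
wrist_force: [0.3, 0.1, -0.3]
opening: 0.001
grasp_force: 0.0
```

```bash
python3 -c "
from h import *
go(2,.0362)"
```

```text
t 6.325 pos [610.   55.8  44.4] F [ 0.3  0.1 -0.3] q [-0.1   0.48  1.63 -0.    1.03 -0.2 ] op 0.0
shift first: tool mm [-29.6  -4.8   8.2] then wz 0.231 tilt [0.0002 0.0001 0.    ]
```

servo_tool(commands="0 0 0 -15 -2.4 0 0; 0 0 0 -14.6 -2.4 0 0; 0 0 0.116 0 0 0 0; 0 0 0.115 0 0 0 0; 0 0 0 0 0 3 0")

```text
time_s: 6.95
eef_pos: [0.608, 0.0247, 0.0413]
eef_rot: [0.0, 0.754, 0.657, 0.0]
wrist_force: [-0.4, -0.2, 1.0]
opening: -0.001
grasp_force: 0.0
```

servo_tool(commands="0 0 0 0 0 1 0; 0 0 0 0 0 1 0; 0 0 0 0 0 1 0; 0 0 0 0 0 1 0; 0 0 0 0 0 0 0")

```text
time_s: 7.58
eef_pos: [0.608, 0.0259, 0.0373]
eef_rot: [0.0, 0.754, 0.657, 0.0]
wrist_force: [-0.4, -0.6, 1.5]
opening: -0.001
grasp_force: 0.9
```

servo_tool(commands="0 0 0 0 0 0.6 0; 0 0 0 0 0 0.4 0; 0 0 0 0 0 0.4 0; 0 0 0 0 0 0 0; 0 0 0 0 0 0 0")

```text
time_s: 8.2
eef_pos: [0.608, 0.0259, 0.0359]
eef_rot: [0.0, 0.754, 0.657, 0.0]
wrist_force: [-0.3, -0.6, 1.7]
opening: -0.002
grasp_force: 1.0
```

servo_tool(commands="0 0 0 0 0 0.5 0; 0 0 0 0 0 0.4 0; 0 0 0 0 0 0 0; 0 0 0 0 0 0 0")

```text
time_s: 8.7
eef_pos: [0.6086, 0.0256, 0.0356]
eef_rot: [0.001, 0.754, 0.657, 0.0]
wrist_force: [-0.6, -0.6, 4.5]
opening: 0.002
grasp_force: 2.6
```

servo_tool(commands="0 0 0 0 0 0.6 0; 0 0 0 0 0 0 0; 0 0 0 0 0 0 0")

```text
time_s: 9.07
eef_pos: [0.6089, 0.0255, 0.0354]
eef_rot: [0.001, 0.754, 0.657, 0.001]
wrist_force: [0.6, -2.3, 7.3]
opening: 0.001
grasp_force: 3.5
```

servo_tool(commands="0 0 0 0 0 -5 0; 0 0 0 0 0 -4.5 0; 0 0 0 0 0 0 0")

```text
time_s: 9.45
eef_pos: [0.6078, 0.0261, 0.044]
eef_rot: [-0.0, 0.754, 0.657, 0.0]
wrist_force: [0.0, 0.4, -0.4]
opening: 0.001
grasp_force: 0.0
```

```bash
python3 -c "
from h import *
go(3,.0362)"
```

```text
t 9.45 pos [607.8  26.1  44. ] F [ 0.   0.4 -0.4] q [-0.15  0.48  1.64  0.    1.03 -0.01] op 0.0
shift first: tool mm [-29.9  -3.3   7.8] then wz 0.231 tilt [-0.0001 -0.0001 -0.    ]
```

servo_tool(commands="0 0 0 -15 -1.7 0 0; 0 0 0 -14.9 -1.6 0 0; 0 0 0.116 0 0 0 0; 0 0 0.115 0 0 0 0; 0 0 0 0 0 3 0")

```text
time_s: 10.07
eef_pos: [0.6005, -0.0044, 0.0409]
eef_rot: [0.0, 0.825, 0.565, 0.0]
wrist_force: [0.3, -0.5, -0.4]
opening: 0.001
grasp_force: 0.0
```

servo_tool(commands="0 0 0 0 0 1 0; 0 0 0 0 0 1 0; 0 0 0 0 0 1 0; 0 0 0 0 0 1 0; 0 0 0 0 0 1 0")

```text
time_s: 10.7
eef_pos: [0.6007, -0.0033, 0.036]
eef_rot: [0.0, 0.825, 0.566, 0.0]
wrist_force: [1.1, -0.9, 2.0]
opening: -0.001
grasp_force: 1.0
```

servo_tool(commands="0 0 0 0 0 0.5 0; 0 0 0 0 0 0.4 0; 0 0 0 0 0 0 0; 0 0 0 0 0 0 0")

```text
time_s: 11.2
eef_pos: [0.6009, -0.0034, 0.0353]
eef_rot: [0.0, 0.825, 0.565, 0.0]
wrist_force: [0.6, -1.2, 4.3]
opening: 0.004
grasp_force: 1.9
```

servo_tool(commands="0 0 0 0 0 0.5 0; 0 0 0 0 0 0.3 0; 0 0 0 0 0 0 0; 0 0 0 0 0 0 0")

```text
time_s: 11.7
eef_pos: [0.6012, -0.0035, 0.035]
eef_rot: [0.001, 0.825, 0.565, 0.0]
wrist_force: [0.3, -1.5, 7.3]
opening: 0.0
grasp_force: 3.6
```

servo_tool(commands="0 0 0 0 0 -5 0; 0 0 0 0 0 -4.5 0; 0 0 0 0 0 0 0")

```text
time_s: 12.08
eef_pos: [0.6003, -0.0031, 0.0437]
eef_rot: [-0.0, 0.825, 0.565, -0.0]
wrist_force: [0.6, -0.5, 0.3]
opening: -0.003
grasp_force: 0.0
```

```bash
python3 -c "
from h import *
go(4,.0362)"
```

```text
t 12.075 pos [600.3  -3.1  43.7] F [ 0.6 -0.5  0.3] q [-0.2   0.46  1.66  0.    1.02  0.17] op -0.0
shift first: tool mm [-29.8  -3.3   7.5] then wz 0.232 tilt [-0.0004 -0.0001 -0.    ]
```

servo_tool(commands="0 0 0 -15 -1.7 0 0; 0 0 0 -14.8 -1.6 0 0; 0 0 0.116 0 0 0 0; 0 0 0.116 0 0 0 0; 0 0 0 0 0 2.5 0")

```text
time_s: 12.7
eef_pos: [0.5864, -0.0309, 0.0412]
eef_rot: [0.0, 0.885, 0.466, -0.0]
wrist_force: [0.3, 0.1, 0.1]
opening: -0.001
grasp_force: 0.0
```

servo_tool(commands="0 0 0 0 0 1 0; 0 0 0 0 0 1 0; 0 0 0 0 0 1 0; 0 0 0 0 0 1 0; 0 0 0 0 0 1 0")

```text
time_s: 13.32
eef_pos: [0.587, -0.03, 0.0364]
eef_rot: [0.0, 0.885, 0.466, 0.0]
wrist_force: [1.0, -1.1, 1.2]
opening: -0.004
grasp_force: 1.0
```

servo_tool(commands="0 0 0 0 0 0.5 0; 0 0 0 0 0 0.5 0; 0 0 0 0 0 0 0; 0 0 0 0 0 0 0")

```text
time_s: 13.82
eef_pos: [0.587, -0.03, 0.0354]
eef_rot: [0.0, 0.885, 0.466, 0.0]
wrist_force: [0.5, -1.1, 3.0]
opening: -0.0
grasp_force: 1.7
```

servo_tool(commands="0 0 0 0 0 0.5 0; 0 0 0 0 0 0.3 0; 0 0 0 0 0 0 0; 0 0 0 0 0 0 0")

```text
time_s: 14.32
eef_pos: [0.5875, -0.0302, 0.035]
eef_rot: [0.001, 0.885, 0.466, 0.001]
wrist_force: [1.0, -1.1, 6.1]
opening: 0.001
grasp_force: 2.9
```

servo_tool(commands="0 0 0 0 0 0.3 0; 0 0 0 0 0 0 0; 0 0 0 0 0 -5 0; 0 0 0 0 0 -4.5 0; 0 0 0 0 0 0 0")

```text
time_s: 14.95
eef_pos: [0.5865, -0.0296, 0.0436]
eef_rot: [-0.0, 0.885, 0.466, -0.0]
wrist_force: [0.2, -0.3, 0.1]
opening: 0.001
grasp_force: 0.0
```

```bash
python3 -c "
from h import *
go(5,.0362)"
```

```text
t 14.95 pos [586.5 -29.6  43.6] F [ 0.2 -0.3  0.1] q [-0.25  0.44  1.7   0.    1.01  0.35] op 0.0
shift first: tool mm [-29.9  -3.4   7.4] then wz 0.231 tilt [-0.0005  0.     -0.    ]
```

servo_tool(commands="0 0 0 -15 -1.7 0 0; 0 0 0 -14.9 -1.7 0 0; 0 0 0.116 0 0 0 0; 0 0 0.115 0 0 0 0; 0 0 0 0 0 2.5 0")

```text
time_s: 15.58
eef_pos: [0.5664, -0.0534, 0.041]
eef_rot: [0.0, 0.933, 0.361, -0.0]
wrist_force: [-0.2, -0.7, -0.5]
opening: 0.004
grasp_force: 0.0
```

servo_tool(commands="0 0 0 0 0 1 0; 0 0 0 0 0 1 0; 0 0 0 0 0 1 0; 0 0 0 0 0 1 0; 0 0 0 0 0 1 0")

```text
time_s: 16.2
eef_pos: [0.5671, -0.0526, 0.0361]
eef_rot: [0.0, 0.932, 0.361, 0.0]
wrist_force: [-0.1, -0.5, 2.1]
opening: 0.002
grasp_force: 1.0
```

servo_tool(commands="0 0 0 0 0 0.5 0; 0 0 0 0 0 0.5 0; 0 0 0 0 0 0 0; 0 0 0 0 0 0 0")

```text
time_s: 16.7
eef_pos: [0.5675, -0.0528, 0.0355]
eef_rot: [0.0, 0.933, 0.361, 0.0]
wrist_force: [0.8, -2.2, 5.9]
opening: -0.001
grasp_force: 2.6
```

servo_tool(commands="0 0 0 0 0 0.5 0; 0 0 0 0 0 0.4 0; 0 0 0 0 0 0 0; 0 0 0 0 0 0 0")

```text
time_s: 17.2
eef_pos: [0.5678, -0.0529, 0.0353]
eef_rot: [0.001, 0.933, 0.361, 0.001]
wrist_force: [-0.2, -2.4, 9.9]
opening: 0.001
grasp_force: 4.8
```

servo_tool(commands="0 0 0 0 0 -5 0; 0 0 0 0 0 -4.5 0; 0 0 0 0 0 0 0")

```text
time_s: 17.58
eef_pos: [0.5669, -0.0524, 0.0437]
eef_rot: [-0.0, 0.933, 0.361, -0.0]
wrist_force: [-0.2, 1.0, 0.7]
opening: -0.002
grasp_force: 0.0
```

```bash
python3 -c "
from h import *
go(6,.0362)"
```

```text
t 17.575 pos [566.9 -52.4  43.7] F [-0.2  1.   0.7] q [-0.3   0.41  1.74  0.    0.99  0.53] op -0.0
shift first: tool mm [-29.8  -3.5   7.5] then wz 0.231 tilt [-0.0003  0.     -0.    ]
```

servo_tool(commands="0 0 0 -15 -1.7 0 0; 0 0 0 -14.8 -1.8 0 0; 0 0 0.116 0 0 0 0; 0 0 0.115 0 0 0 0; 0 0 0 0 0 2.5 0")

```text
time_s: 18.2
eef_pos: [0.5419, -0.0706, 0.0411]
eef_rot: [-0.0, 0.968, 0.251, -0.0]
wrist_force: [-0.3, -0.0, -0.5]
opening: -0.004
grasp_force: 0.0
```

servo_tool(commands="0 0 0 0 0 1 0; 0 0 0 0 0 1 0; 0 0 0 0 0 1 0; 0 0 0 0 0 1 0; 0 0 0 0 0 1 0")

```text
time_s: 18.82
eef_pos: [0.5426, -0.0701, 0.0361]
eef_rot: [0.0, 0.968, 0.251, -0.0]
wrist_force: [-1.0, -0.5, 3.4]
opening: -0.001
grasp_force: 2.2
```

servo_tool(commands="0 0 0 0 0 0.5 0; 0 0 0 0 0 0.5 0; 0 0 0 0 0 0 0; 0 0 0 0 0 0 0")

```text
time_s: 19.32
eef_pos: [0.5434, -0.0704, 0.0361]
eef_rot: [0.001, 0.968, 0.251, 0.001]
wrist_force: [-1.5, -0.2, 8.4]
opening: 0.001
grasp_force: 3.8
```

servo_tool(commands="0 0 0 0 0 0.5 0; 0 0 0 0 0 0.4 0; 0 0 0 0 0 0 0; 0 0 0 0 0 0 0")

```text
time_s: 19.82
eef_pos: [0.5436, -0.0706, 0.0359]
eef_rot: [0.001, 0.968, 0.251, 0.001]
wrist_force: [-3.4, -0.9, 13.2]
opening: 0.001
grasp_force: 6.5
```

Stopper 6 is home. Retreating for a check.

servo_tool(commands="0 0 0 0 0 -10 0; 0 0 0 0 0 -50 0; 0 0 0 0 0 -60 0; 0 0 0 0 0 -60 0; 0 0 0 0 0 -10 0")

```text
time_s: 20.45
eef_pos: [0.5452, -0.0707, 0.2297]
eef_rot: [0.002, 0.968, 0.251, 0.004]
wrist_force: [-0.5, 0.3, -1.6]
opening: -0.001
grasp_force: 0.0
```

servo_tool(commands="0 0 0 8 -53 0 0; 0 0 0 8 -53 0 0; 0 0 0 8 -53 0 0; 0 0 0 8 -53 0 0")

```text
time_s: 20.95
eef_pos: [0.466, 0.1323, 0.2232]
eef_rot: [-0.0, 0.968, 0.251, -0.001]
wrist_force: [0.6, 1.3, 0.8]
opening: 0.003
grasp_force: 0.0
```

servo_tool(commands="0 0 0 8 -53 0 0; 0 0 0 8 -53 0 0; 0 0 0 8 -53 0 0; 0 0 0 8 -53 0 0; 0 0 0 0 0 0 0")

```text
time_s: 21.58
eef_pos: [0.3899, 0.3342, 0.2231]
eef_rot: [-0.0, 0.967, 0.254, -0.001]
wrist_force: [-0.6, 0.1, -0.8]
opening: -0.001
grasp_force: 0.0
```

Run:
```python
from bench import *
import cv2,numpy as np
s=camera("scene");t=camera("top")
cv2.imwrite("pics/s9.png",s);cv2.imwrite("pics/t9.png",t)
f=lambda a:cv2.resize(a,None,fx=3,fy=3,interpolation=cv2.INTER_CUBIC)
S0=cv2.imread("pics/scene0.png")[165:255,260:390];T0=cv2.imread("pics/top0.png")[138:228,252:382]
cv2.imwrite("pics/e1.png",np.vstack([np.hstack([f(S0),f(s[165:255,260:390])]),np.hstack([f(T0),f(t[138:228,252:382])])]))
```

```text
(no output)
```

View pics/e1.png

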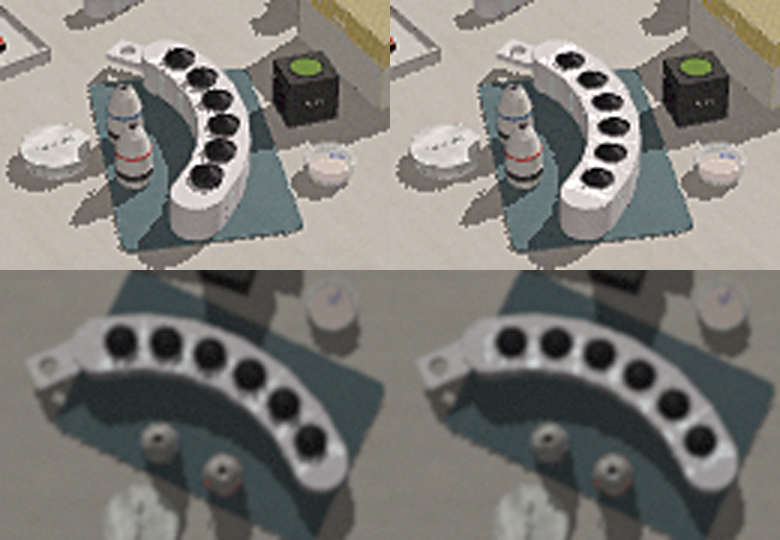

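Before (left) and after (right): all six stoppers now sit flush, with no vial necks showing under the rims, and the block and its neighbours haven't moved. Handing in.

```bash
python3 -c "
from bench import *
print(hand_in())"
```

```text
the job is handed in; nothing more can be done
None
```

I pressed all six stoppers home in order from the tab end, each stalling under rising force; the final pictures show the block and its neighbours unmoved, and the job is handed in (result not shown).

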